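Clear the check-valve leak-test stand and present the master ball in its seat cup

TASK

The leak test is over: first lift the two valve housings off the test stand and set each one down upright in the nest of its tag's colour (green tag: green-rimmed pass nest, red tag: red-rimmed reject nest). Then free the seat cup in the middle of the stand from its bayonet with a quarter turn anticlockwise as seen from above and lift it straight out, keeping it level so that the loose brass ball stays in the middle of its dish all the time. Finish while holding the cup up for inspection, still and level, about 10 cm above its collar; drop nothing, and leave the box cutter, the marker and the tin where they lie.

Things in the scene. Friction and masses are not known exactly. Their poses are not given: they have to be found in the camera images.
- test_stand: fixed leak-test stand: grey base plate 104 mm (its x) by 246 mm (its y, -101 to +145), plate top 10 mm above the table; origin on the table under the collar's axis, z up. Brass ports (12 mm spigots, 10 mm high) at y = +70 and -70 mm, x = 0, a housing on each. Small pressure gauge and air inlet beyond y = +100 mm, up to 65 mm high
- collar_top (a point): point on the stand: centre of the collar's top, 40 mm above the table, axes as the stand's. Collar: dark steel bayonet socket, 62 mm across. The lip that holds the cup's lugs down has two slots, towards the stand's +y and -y. Stops end the cup's turn at about +1.85 rad (anticlockwise) and -0.3 rad from the stand's x axis. Play about 2.5 mm sideways, 2 mm up
- seat_cup: loose steel cup, 140 g, body 52 mm across, 23 mm high, dished top. Origin on its axis at the body's underside (rests on the collar's top), z up. A 34 mm plug 14 mm long goes down into the collar, its lugs on +x and -x under the lip. Starts locked, x within 0.12 rad of the stand's x. Turned anticlockwise from above (growing yaw) it is free at 1.57 +- 0.2 rad from there; no spring or detent
- cup_grip (a point): point on the cup's axis, 12 mm above its origin, axes as the cup's: middle height of the two black ribbed grip pads on its +x and -x sides (flat, upright, 56 mm over both faces, 28 mm wide, 21 mm high). Grip across them from above, fingers in front of and behind the cup while it is locked, fingertips 2 to 5 mm above the collar's top
- cup_centre (a point): point on the cup's axis, 21 mm above its origin: the ball's centre when the ball rests in the middle of the dish. The dish is 47 mm across, slopes down to the middle at 14 degrees, with its rim 23 mm above the origin
- master_ball: loose polished brass ball, 18 mm across, 24 g, in the middle of the cup's dish; origin at its centre, its top 30 mm above the cup's origin. It rolls off centre if the cup is tipped by about 0.2 rad or jerked
- housing_green: loose valve housing with green tag disc on top and green plates on its +y, -y faces: dark grey block 36 x 36 mm, 46 mm high, brass nipple 20 mm across to 61 mm, 150 g. Origin at its underside's centre, z up. Its blind bore (18 mm square, 16 mm deep) stands over a port, on either side. x nearly along the stand's x: grip the bare x faces; the cup is 26 mm from a y face. Lift straight
- housing_red: the same housing with red tags, on the other port; sizes, origin and axes as housing_green
- nest_green: fixed pass nest: black block 72 x 72 x 18 mm with green strips round the rim and a square pocket 44 x 44 mm, 13 mm deep (floor 5 mm above the table); a housing goes in upright, square to the sides, any side first. Origin on the table under the pocket's centre, x and y along the sides. The two nests may have changed places
- nest_red: fixed reject nest, the same with red strips
- box_cutter: bystander: yellow box cutter, 155 mm long, lying on the table along y in front of the stand; leave alone
- marker: bystander: red and white marker, 135 mm long, lying on the table; leave alone
- tin: bystander: low round tin with a gold lid, 86 mm across, 40 mm high, on the table; leave alone

How it is judged:
By the outcome, as a careful person would: the job done as asked, in the order asked, and still so for the second after the job is handed in, while the arm keeps its last pose, push and grip.
It also fails if it takes over 67 s, if anything falls off the work surface, if the arm or the gripper's body presses on something with over 40 N, if the wrist force passes 120 N, or if a joint passes its speed limit or range.

ROBOT

A 7-joint arm with a two-finger parallel gripper is mounted at the origin on a cart in front of the work surface, level with it; the furniture and walls round the work are solid. World frame = base frame: x ahead of the robot, y to its left, z up, the work surface at z = 0. Lengths are in m, angles in rad, forces in N, time in s.
With the tool pointing down it reaches from about 0.4 to 0.85 m from the base axis. Payload 10.4 kg.
Tool frame: the origin (TCP) lies at the very end of the fingers, on their centre line; the grasp point (between the pads) lies 19 mm behind it (manip.grip_point_offset is the distance from the TCP to the grasp point, in m); z points along the fingers, y is the line along which they close (so a half turn about z gives the same grasp; the last joint's range is limited). The gripper opens to 85 mm and grips with 20 to 120 N. Pads are 22 mm wide; open, the fingers measure 114 mm over their backs; the gripper's body (76 mm by 85 mm) begins 54 mm behind the grasp point. The pads swing forward as they close: fully open they stand 13 mm farther back than shut.
Start: joints at [1.133, 0.332, -0.065, 1.46, 0.022, 1.35, -0.088], TCP at [0.252, -0.572, 0.231] pointing down, gripper open.
Joint ranges: [-2.6, 2.6], [-0.5, 2.12], [-1.47, 1.34], [0.16, 2.42], [-1.27, 4.41], [0.06, 2.06], [-2.6, 2.6]. Speed limits (rad/s): [2.22, 2.22, 2.79, 2.79, 3.14, 3.14, 3.14].

INTERFACE

Orientations are given as a unit quaternion [x, y, z, w].
In Python, from workcell import manip gives the robot as it stands. The module is installed in compiled form; this text tells all that it offers.
- The arm moves only by the shell command python3 -m inch 'ROWS' [OPENING] [FORCE]. ROWS is JSON, a list of rows, each a list of 2 entries, a list of its own where there are three numbers: the shift along the tool's x, y, z each as a share of 0.08 m, from -1 to 1, then the turn, a rotation vector about the tool's x, y, z each as a share of 45 degrees, from -1 to 1. A call has exactly 10 rows; each row is the pose to reach, as a shift and turn from the pose commanded when the call began, along the tool's axes at that moment; what a row does not reach only later rows make up. A row lasts 1/10 s, in which the tool goes at most 50 mm and 8.59 degrees, less where a joint would pass 70% of its speed; a pose out of reach is approached as far as the arm can. A call with a number of a shift or a turn outside -1 to 1 is refused whole. A call with a gripper value outside its range is refused whole. OPENING is the opening, from 0 (shut) to 1 (fully open), set as the call begins (- or left out, the last holds). The fingers move at their own pace and stop on an object; FORCE is the grip in N (left out, the last holds). Time passes only in rows, so rows that repeat a pose let the fingers close, or fill a call up. It gives the time, the measured TCP pose, the force, the opening and the grip force at its end, in the units of the state.
- manip.get_obs(): the state, without advancing time (a new reading comes with each control period).
- manip.camera(name): name is "scene" or "top" or "wrist"; returns the picture (420x560x3 uint8, red, green, blue); there is no depth.
- manip.camera_params(name): a dict with "fov_y" (degrees; the focal length in pixels is half the picture's height over the tangent of half this angle, whatever the lens; pixels are square), "cx", "cy" (the principal point, pixels), "camera_from_world" (4x4, takes a point from world to camera coordinates); the wrist camera has in their place "T_tool_cam" (4x4, takes a point from camera to tool coordinates, whose origin is the TCP and whose axes are the flange's). Camera axes: x right, y up, looking along -z (the intrinsics and any distortion apply to the point x, -y, -z); pixel columns grow to the right and rows downward; lengths in m; the calibration is good to about 2 mm. A picture is of the moment at which its call begins: read the wrist's pose just before it. camera_params takes no time and is no camera call.
- manip.hand_in(): hands the job in; it is judged then, once.
The state is a dict: "clock": time; "joint_pos": joint angles; "joint_velocities": joint speeds; "tau": joint torques, N m; "position": TCP position; "ee_rot": TCP orientation; "ft_force": force on the tool from outside, world axes, zero at the start; "torque": the same for the moment, N m; "grip_width": opening from 0.0 (shut) to 1.0 (fully open); "grasp_force": force on a finger pad.
Only numpy, scipy, OpenCV 4.12 (cv2) and the standard library are available. Lean on these libraries where they do the work, as an engineer would, in place of code of your own. Each camera call takes 0.05 s, during which the arm holds its last target. There are 200 camera calls.

## Working session

There is one attempt and no reset: what is moved stays moved. The work goes in short steps, Python scripts to look and compute and a shell command to move; the robot and the scene stay as the last step left them, time stands still between calls to the robot, and variables do not carry over. Pictures are saved under pics/ and viewed, at most 14 in all, crops included, and the job is handed in when it is done.

```bash
mkdir -p pics; python3 - <<'E'
from workcell import manip
import cv2,numpy as np
o=manip.get_obs();print({k:np.round(v,3).tolist() if v is not None else v for k,v in o.items()}, manip.grip_point_offset)
ims=[]
for n in("top","scene","wrist"):
    im=manip.camera(n);cv2.imwrite(f"pics/{n}0.png",im[:,:,::-1]);np.save(f"pics/{n}0.npy",im)
    print(n,{k:np.round(v,4).tolist() if not isinstance(v,str) else v for k,v in manip.camera_params(n).items()})
E
```

```text
{'clock': 0.0, 'joint_pos': [1.133, 0.333, -0.065, 1.461, 0.022, 1.35, -0.088], 'joint_velocities': [0.001, 0.001, -0.001, -0.0, -0.001, -0.001, 0.0], 'tau': [-0.001, -62.545, 0.049, -39.16, 0.016, 0.01, -0.0], 'position': [0.252, -0.572, 0.231], 'ee_rot': [0.979, 0.206, -0.0, -0.001], 'ft_force': [0.719, 0.075, -0.697], 'torque': [-0.051, 0.019, 0.042], 'grasp_force': 0.0, 'grip_width': 0.997} 0.0187
top {'fov_y': 51.6682, 'cx': 275.2292, 'cy': 216.7152, 'camera_from_world': [[0.0147, -0.9996, 0.0241, 0.0548], [0.9853, 0.0186, 0.1697, -0.5078], [-0.1701, 0.0212, 0.9852, -1.1098], [0.0, 0.0, 0.0, 1.0]]}
scene {'fov_y': 49.4716, 'cx': 275.7222, 'cy': 206.9096, 'camera_from_world': [[-0.591, -0.8062, 0.0252, 0.3666], [0.3822, -0.2524, 0.8889, -0.2262], [-0.7103, 0.535, 0.4574, -1.1479], [0.0, 0.0, 0.0, 1.0]]}
wrist {'fov_y': 60.301, 'cx': 286.3621, 'cy': 209.182, 'T_tool_cam': [[-0.0001, 0.9658, 0.2592, 0.0652], [1.0, 0.0001, -0.0002, -0.0002], [-0.0002, 0.2592, -0.9658, -0.1422], [0.0, 0.0, 0.0, 1.0]]}
```

View pics/top0.png

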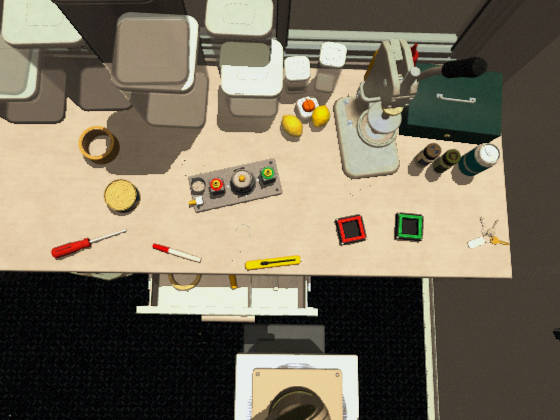

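View pics/scene0.png

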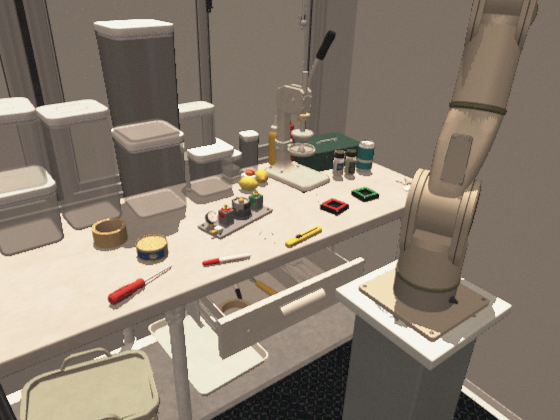

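```bash
cat >h.py <<'E'
import numpy as np,cv2
from workcell import manip
from scipy.spatial.transform import Rotation as R
def ray(name,px,o=None):
    p=manip.camera_params(name);f=210/np.tan(np.radians(p["fov_y"]/2))
    d=np.array([(px[0]-p["cx"])/f,-(px[1]-p["cy"])/f,-1])
    if name=="wrist":
        T=np.eye(4);T[:3,:3]=R.from_quat(o["ee_rot"]).as_matrix();T[:3,3]=o["position"];C=T@np.array(p["T_tool_cam"])
    else: C=np.linalg.inv(np.array(p["camera_from_world"]))
    return C[:3,3],C[:3,:3]@d
def plane(name,px,z,o=None):
    c,d=ray(name,px,o);return c+d*(z-c[2])/d[2]
def tri(rs):
    A=0;b=0
    for c,d in rs:
        d=d/np.linalg.norm(d);P=np.eye(3)-np.outer(d,d);A=A+P;b=b+P@c
    return np.linalg.solve(A,b)
def mask(im,col):
    h=cv2.cvtColor(im,cv2.COLOR_RGB2HSV);H,S,V=[h[:,:,i].astype(int) for i in range(3)]
    if col=="red": m=((H<6)|(H>174))&(S>170)&(V>70)
    if col=="green": m=(H>50)&(H<80)&(S>130)&(V>50)
    if col=="brass": m=(H>12)&(H<30)&(S>120)&(V>90)
    return m.astype(np.uint8)
def blobs(m,amin):
    n,l,s,c=cv2.connectedComponentsWithStats(m,connectivity=8)
    return [(s[i,4],c[i],l==i) for i in range(1,n) if s[i,4]>=amin]
E
python3 - <<'E'
from h import *
im=np.load("pics/top0.npy")
for c in("red","green","brass"):
    for a,p,l in blobs(mask(im,c),8):
        if not(140<p[0]<440 and 150<p[1]<275):continue
        r=cv2.minAreaRect(np.argwhere(l)[:,::-1].astype(np.float32))
        print(c,a,np.round(p,1),np.round(r[0],1),np.round(r[1],1),round(r[2],1),"w18",np.round(plane("top",r[0],.018),4),"w46",np.round(plane("top",p,.046),4)[:2])
s=cv2.resize(im[150:220,175:295],None,fx=6.5,fy=6.5,interpolation=cv2.INTER_CUBIC)
cv2.imwrite("pics/c1.png",s[:,:,::-1])
E
```

```text
red 55 [216.6 184.8] [216. 184.] [11.3 11.3] 45.0 w18 [0.599  0.2265 0.018 ] w46 [0.5899 0.2216]
red 304 [351.2 228.7] [351.3 228.6] [23.8 23.8] 76.8 w18 [ 0.4823 -0.1442  0.018 ] w46 [ 0.4779 -0.1382]
red 78 [160.7 247.6] [160.1 247.8] [15.5  5.3] 14.0 w18 [0.4214 0.3685 0.018 ] w46 [0.4192 0.3602]
green 51 [267.5 173.3] [267.6 172.7] [10.7 11.2] 63.4 w18 [0.6341 0.0856 0.018 ] w46 [0.6246 0.0861]
green 288 [409.9 226. ] [410. 226.] [23.7 23.2] 4.4 w18 [ 0.4923 -0.3049  0.018 ] w46 [ 0.4878 -0.2954]
brass 38 [267.5 172.1] [268. 172.] [6. 6.] 0.0 w18 [0.6361 0.0846 0.018 ] w46 [0.6278 0.0859]
brass 36 [241.5 177.9] [241.5 178. ] [6. 5.] 90.0 w18 [0.6175 0.1572 0.018 ] w46 [0.6104 0.1556]
brass 51 [215.6 183.6] [215.5 183.5] [7. 7.] 90.0 w18 [0.6004 0.2279 0.018 ] w46 [0.5931 0.2242]
brass 33 [192.2 202.1] [192.  201.5] [5. 6.] 90.0 w18 [0.5488 0.2897 0.018 ] w46 [0.5415 0.2843]
brass 475 [272.5 262.1] [272.5 262.1] [ 9.5 55.8] 83.4 w18 [0.3881 0.0682 0.018 ] w46 [0.3863 0.0687]
```

View pics/c1.png

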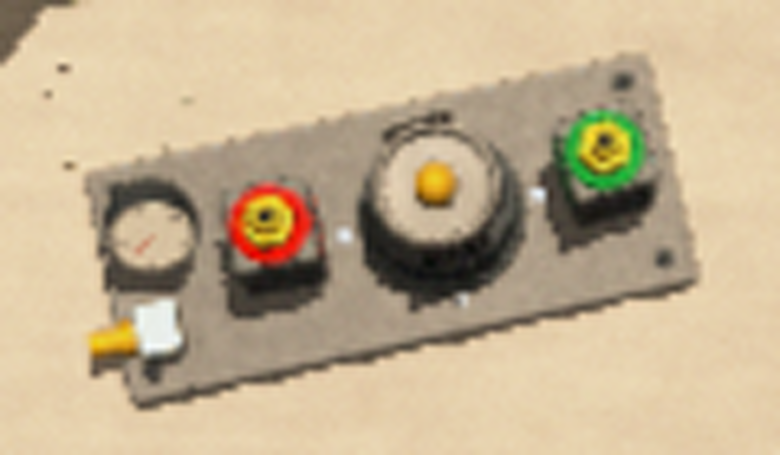

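```bash
cat >look.py <<'E'
import sys
from h import *
tag=sys.argv[1]
o=manip.get_obs();im=manip.camera("wrist");cv2.imwrite(f"pics/{tag}.png",im[:,:,::-1])
tx=R.from_quat(o["ee_rot"]).as_matrix()[:,0]
print(round(o["clock"],2),"pos",np.round(o["position"],4),"yaw",round(np.arctan2(tx[1],tx[0]),4))
for c in("red","green","brass"):
    for a,p,l in blobs(mask(im,c),40):
        q=np.argwhere(l)[:,::-1].astype(np.float32);s=""
        z=.056
        if c!="brass" and a>250:
            z=.018;W=np.array([plane("wrist",x,z,o)[:2] for x in cv2.convexHull(q)[:,0]],np.float32)
            r=cv2.minAreaRect(W*1000);s=("rect mm",np.round(r[0],1),np.round(r[1],1),"deg",round(r[2],1))
        print(c,a,np.round(p),*s,"56:",np.round(plane("wrist",p,.056,o)[:2],4),"71:",np.round(plane("wrist",p,.071,o)[:2],4))
E
python3 -m inch '[[[0.05,-0.04,0],[0,0,-0.05]],[[0.15,-0.12,0],[0,0,-0.15]],[[0.3,-0.22,0],[0,0,-0.3]],[[0.4,-0.3,0],[0,0,-0.4]],[[0.5,-0.38,0],[0,0,-0.5]],[[0.6,-0.45,0],[0,0,-0.6]],[[0.7,-0.52,0],[0,0,-0.7]],[[0.8,-0.6,0],[0,0,-0.8]],[[0.9,-0.68,0],[0,0,-0.9]],[[1,-0.75,0],[0,0,-1]]]' 1
python3 -m inch '[[[0.1,0.05,0],[0,0,-0.08]],[[0.2,0.1,0],[0,0,-0.16]],[[0.3,0.15,0],[0,0,-0.24]],[[0.4,0.2,0],[0,0,-0.32]],[[0.5,0.25,0],[0,0,-0.4]],[[0.6,0.3,0],[0,0,-0.48]],[[0.7,0.35,0],[0,0,-0.56]],[[0.8,0.4,0],[0,0,-0.64]],[[0.9,0.45,0],[0,0,-0.72]],[[1,0.5,0],[0,0,-0.79]]]'
python3 look.py w1
```

```text
clock: 1.15
position: [0.301, -0.4843, 0.231]
ee_rot: [0.824, 0.566, -0.0, -0.0]
ft_force: [0.2, 0.2, 0.5]
grip_width: 1.0
grasp_force: 0.0
clock: 2.15
position: [0.3673, -0.4244, 0.2311]
ee_rot: [0.612, 0.79, 0.0, -0.0]
ft_force: [-0.1, -0.5, 0.2]
grip_width: 1.005
grasp_force: 0.0
2.15 pos [ 0.3673 -0.4244  0.2311] yaw 1.8232
brass 313 [334. 304.] 56: [ 0.4405 -0.5248] 71: [ 0.4363 -0.517 ]
```

```bash

python3 -m inch '[[[0.1,0.09,0],[0,0,0]],[[0.2,0.18,0],[0,0,0]],[[0.3,0.27,0],[0,0,0]],[[0.4,0.35,0],[0,0,0]],[[0.5,0.44,0],[0,0,0]],[[0.6,0.53,0],[0,0,0]],[[0.7,0.62,0],[0,0,0]],[[0.8,0.7,0],[0,0,0]],[[0.9,0.79,0],[0,0,0]],[[1,0.87,0],[0,0,0]]]'
python3 -m inch '[[[0.1,0.09,0],[0,0,0]],[[0.2,0.18,0],[0,0,0]],[[0.3,0.27,0],[0,0,0]],[[0.4,0.35,0],[0,0,0]],[[0.5,0.44,0],[0,0,0]],[[0.6,0.53,0],[0,0,0]],[[0.7,0.62,0],[0,0,0]],[[0.8,0.7,0],[0,0,0]],[[0.9,0.79,0],[0,0,0]],[[1,0.87,0],[0,0,0]]]' >/dev/null
python3 look.py w2
```

```text
clock: 3.2
position: [0.4153, -0.3292, 0.2313]
ee_rot: [0.613, 0.79, 0.0, 0.0]
ft_force: [0.4, -0.1, 0.4]
grip_width: 1.002
grasp_force: 0.0
4.2 pos [ 0.4629 -0.2345  0.2313] yaw 1.8208
red 187 [301.  84.] 56: [ 0.4529 -0.1462] 71: [ 0.4526 -0.1474]
red 41 [362.  84.] 56: [ 0.5017 -0.134 ] 71: [ 0.4991 -0.1357]
```

View pics/w2.png

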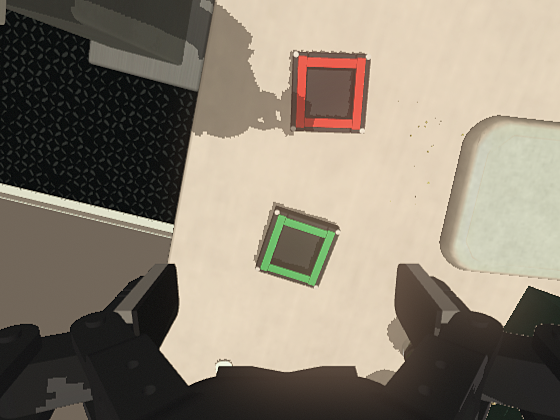

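```bash
sed -i 's/(S>170)&(V>70)/(S>120)\&(V>70)/; s/(S>130)&(V>50)/(S>90)\&(V>50)/; s/(H<6)/(H<8)/' h.py
cat >nest.py <<'E'
from h import *
o=manip.get_obs()
for n,im in(("wrist",cv2.imread("pics/w2.png")[:,:,::-1].copy()),("top",np.load("pics/top0.npy"))):
  for c in("red","green"):
    m=cv2.morphologyEx(mask(im,c),cv2.MORPH_CLOSE,np.ones((5,5)) if n=="wrist" else np.ones((1,1)))
    for a,p,l in blobs(m,180):
        q=np.argwhere(l)[:,::-1].astype(np.float32)
        W=np.array([plane(n,x,.018,o)[:2] for x in cv2.convexHull(q)[:,0]],np.float32)
        r=cv2.minAreaRect(W*1000);print(n,c,a,np.round(p),np.round(r[0],1),np.round(r[1],1),"deg",round(r[2],1))
im=np.load("pics/top0.npy")
for c in("red","green","brass"):
  for a,p,l in blobs(mask(im,c),25):
    if 200<p[0]<285 and 165<p[1]<195: print(c,a,p,*[np.round(plane("top",p,z)[:2],4) for z in(.056,.071,.061)])
E
python3 nest.py
```

```text
wrist red 2258 [330.  91.] [ 481.9 -142.2] [62.4 64.5] deg 12.6
wrist green 1517 [297. 250.] [ 492.8 -302.6] [64.1 61.6] deg 85.6
top red 319 [351. 229.] [ 481.7 -143.5] [65.1 65.7] deg 13.5
top red 380 [ 70. 248.] [417.2 604.3] [ 29.2 102.4] deg 20.2
top green 2596 [469. 102.] [ 867.5 -450.6] [264.8 189.8] deg 84.1
top green 313 [410. 226.] [ 492.4 -303.9] [66.2 64.8] deg 85.3
red 74 [216.25675676 184.35135135] [0.5887 0.2212] [0.5849 0.2195] [0.5874 0.2206]
green 64 [267.21875 173.     ] [0.6226 0.0867] [0.6184 0.0867] [0.6212 0.0867]
brass 38 [267.52631579 172.13157895] [0.625  0.0859] [0.6208 0.086 ] [0.6236 0.086 ]
brass 36 [241.47222222 177.86111111] [0.6078 0.155 ] [0.6038 0.1541] [0.6065 0.1547]
brass 51 [215.62745098 183.60784314] [0.5906 0.223 ] [0.5869 0.2212] [0.5894 0.2224]
```

```bash
cat >to.py <<'E'
import sys
from h import *
x,y,z,yaw=map(float,sys.argv[1:5]);o=manip.get_obs()
M=R.from_quat(o["ee_rot"]).as_matrix();T=R.from_euler("z",yaw).as_matrix()@np.diag([1,-1,-1])
print(round(o["clock"],2),np.round(o["position"],4),"shift",np.round(M.T@(np.array([x,y,z])-o["position"])/.08,3),"turn",np.round(R.from_matrix(M.T@T).as_rotvec()/np.radians(45),3),"q7",round(o["joint_pos"][6],2))
E
python3 -m inch '[[[0.1,0.09,0],[0,0,0]],[[0.2,0.17,0],[0,0,0]],[[0.3,0.26,0],[0,0,0]],[[0.4,0.34,0],[0,0,0]],[[0.5,0.43,0],[0,0,0]],[[0.6,0.52,0],[0,0,0]],[[0.7,0.6,0],[0,0,0]],[[0.8,0.69,0],[0,0,0]],[[0.9,0.77,0],[0,0,0]],[[1,0.86,0],[0,0,0]]]' >/dev/null
python3 -m inch '[[[0.1,0.09,0],[0,0,0]],[[0.2,0.17,0],[0,0,0]],[[0.3,0.26,0],[0,0,0]],[[0.4,0.34,0],[0,0,0]],[[0.5,0.43,0],[0,0,0]],[[0.6,0.52,0],[0,0,0]],[[0.7,0.6,0],[0,0,0]],[[0.8,0.69,0],[0,0,0]],[[0.9,0.77,0],[0,0,0]],[[1,0.86,0],[0,0,0]]]' >/dev/null
python3 -m inch '[[[0.1,0.09,0],[0,0,0]],[[0.2,0.17,0],[0,0,0]],[[0.3,0.26,0],[0,0,0]],[[0.4,0.34,0],[0,0,0]],[[0.5,0.43,0],[0,0,0]],[[0.6,0.52,0],[0,0,0]],[[0.7,0.6,0],[0,0,0]],[[0.8,0.69,0],[0,0,0]],[[0.9,0.77,0],[0,0,0]],[[1,0.86,0],[0,0,0]]]'
python3 look.py w3; python3 to.py .622 .0865 .026 1.82
```

```text
clock: 7.25
position: [0.6035, 0.049, 0.2313]
ee_rot: [0.614, 0.79, -0.0, 0.0]
ft_force: [0.6, -0.1, 1.0]
grip_width: 0.997
grasp_force: 0.0
7.25 pos [0.6035 0.049  0.2313] yaw 1.8206
red 198 [320.   3.] 56: [0.5923 0.1995] 71: [0.5921 0.1954]
red 83 [111. 297.] 56: [ 0.4643 -0.0982] 71: [ 0.4701 -0.0882]
red 41 [164. 341.] 56: [ 0.5229 -0.1343] 71: [ 0.526  -0.1226]
green 567 [318. 153.] rect mm [626.9  81.6] [35.3 35. ] deg 14.3 56: [0.622  0.0857] 71: [0.6204 0.087 ]
brass 3435 [ 77. 102.] 56: [0.4139 0.0764] 71: [0.4221 0.0781]
brass 382 [321.  66.] 56: [0.6057 0.1548] 71: [0.6049 0.1529]
brass 393 [318. 154.] 56: [0.6229 0.0848] 71: [0.6212 0.0861]
brass 2774 [438. 247.] 56: [0.7549 0.0291] 71: [0.7469 0.0331]
brass 139 [480. 303.] 56: [ 0.8153 -0.0154] 71: [ 0.8045 -0.0094]
brass 48 [487. 311.] 56: [ 0.8249 -0.0223] 71: [ 0.8137 -0.0159]
7.3 [0.6038 0.051  0.2312] shift [0.371 0.33  2.566] turn [ 0.001 -0.001  0.003] q7 -0.07
```

View pics/w3.png

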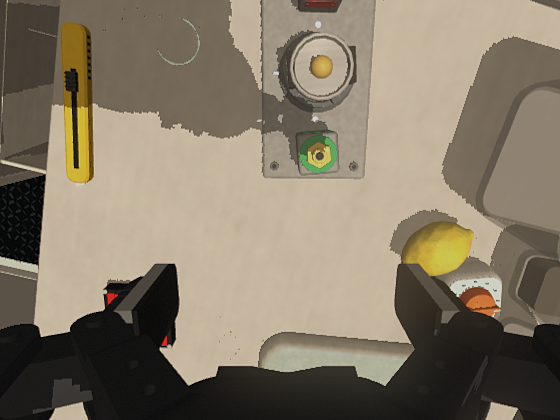

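```bash

python3 -m inch '[[[0.04,0.03,0.1],[0,0,0]],[[0.1,0.08,0.2],[0,0,0]],[[0.16,0.14,0.3],[0,0,0]],[[0.22,0.19,0.4],[0,0,0]],[[0.28,0.24,0.5],[0,0,0]],[[0.33,0.29,0.6],[0,0,0]],[[0.36,0.32,0.7],[0,0,0]],[[0.38,0.33,0.8],[0,0,0]],[[0.39,0.34,0.9],[0,0,0]],[[0.39,0.34,0.95],[0,0,0]]]'
python3 look.py w4; python3 to.py .622 .0862 .026 1.82
```

```text
clock: 8.3
position: [0.6215, 0.0851, 0.1543]
ee_rot: [0.614, 0.79, -0.0, -0.0]
ft_force: [0.1, -0.5, 0.0]
grip_width: 1.001
grasp_force: 0.0
8.3 pos [0.6215 0.0851 0.1543] yaw 1.8206
red 335 [289.   4.] rect mm [589.3 218.5] [28.3  6.2] deg 14.3 56: [0.5914 0.2094] 71: [0.5922 0.2056]
red 281 [289.  21.] rect mm [591.2 208.4] [28.7  4.9] deg 13.0 56: [0.5932 0.2004] 71: [0.5939 0.1971]
red 238 [ 67. 416.] 56: [ 0.4906 -0.1273] 71: [ 0.4978 -0.1101]
green 62 [277. 181.] 56: [0.6098 0.1032] 71: [0.6095 0.1061]
green 875 [288. 209.] rect mm [625.   75.1] [36.8 37.3] deg 14.3 56: [0.6221 0.0868] 71: [0.621  0.0907]
brass 2038 [  8. 176.] 56: [0.4335 0.0619] 71: [0.4442 0.0673]
brass 641 [289. 103.] 56: [0.6054 0.1544] 71: [0.6054 0.154 ]
brass 647 [288. 213.] 56: [0.6226 0.084 ] 71: [0.6215 0.088 ]
brass 523 [467. 297.] 56: [0.7667 0.0541] 71: [0.7566 0.06  ]
brass 144 [401. 331.] 56: [0.7285 0.0152] 71: [0.7208 0.0235]
8.35 [0.6213 0.0849 0.154 ] shift [0.014 0.014 1.6  ] turn [-0.002  0.     0.001] q7 -0.16
```

View pics/w4.png

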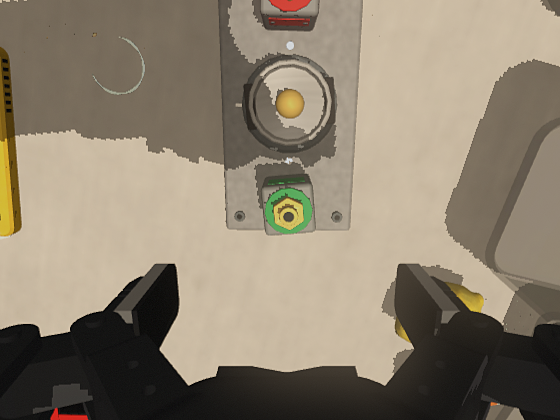

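```bash

python3 -m inch '[[[0,0,0.1],[0,0,0]],[[0,0,0.2],[0,0,0]],[[0.01,0,0.3],[0,0,0]],[[0.01,0.01,0.4],[0,0,0]],[[0.01,0.01,0.5],[0,0,0]],[[0.02,0.01,0.6],[0,0,0]],[[0.02,0.01,0.7],[0,0,0]],[[0.02,0.01,0.8],[0,0,0]],[[0.02,0.01,0.9],[0,0,0]],[[0.02,0.01,1],[0,0,0]]]' >/dev/null
python3 -m inch '[[[0,0,0.1],[0,0,0]],[[0,0,0.2],[0,0,0]],[[0,0,0.3],[0,0,0]],[[0,0,0.4],[0,0,0]],[[0,0,0.5],[0,0,0]],[[0,0,0.56],[0,0,0]],[[0,0,0.59],[0,0,0]],[[0,0,0.6],[0,0,0]],[[0,0,0.6],[0,0,0]],[[0,0,0.6],[0,0,0]]]'
python3 -m inch '[[[0,0,0],[0,0,0]],[[0,0,0],[0,0,0]],[[0,0,0],[0,0,0]],[[0,0,0],[0,0,0]],[[0,0,0],[0,0,0]],[[0,0,0],[0,0,0]],[[0,0,0],[0,0,0]],[[0,0,0],[0,0,0]],[[0,0,0],[0,0,0]],[[0,0,0],[0,0,0]]]' 0 50
python3 to.py .622 .0862 .026 1.82
```

```text
clock: 10.35
position: [0.6224, 0.087, 0.0277]
ee_rot: [0.613, 0.79, 0.0, 0.0]
ft_force: [-0.0, 0.1, 0.1]
grip_width: 1.001
grasp_force: 0.0
clock: 11.35
position: [0.6224, 0.087, 0.0275]
ee_rot: [0.614, 0.79, 0.0, 0.0]
ft_force: [0.9, -1.2, 4.3]
grip_width: 0.423
grasp_force: 47.8
11.35 [0.6224 0.087  0.0275] shift [-0.008 -0.008  0.019] turn [0.001 0.    0.001] q7 -0.22
```

```bash

python3 -m inch '[[[0,0,-0.06],[0,0,0]],[[0,0,-0.15],[0,0,0]],[[0,0,-0.25],[0,0,0]],[[0,0,-0.37],[0,0,0]],[[-0.02,-0.01,-0.5],[0,0,0]],[[-0.06,-0.04,-0.62],[0,0,0]],[[-0.14,-0.09,-0.74],[0,0,0]],[[-0.25,-0.16,-0.84],[0,0,0]],[[-0.37,-0.24,-0.93],[0,0,0]],[[-0.5,-0.32,-1],[0,0,0]]]'
python3 -m inch '[[[-0.1,-0.06,0],[0,0,0]],[[-0.19,-0.12,0],[0,0,0]],[[-0.29,-0.18,0],[0,0,0]],[[-0.38,-0.25,0],[0,0,0]],[[-0.48,-0.31,0],[0,0,0]],[[-0.57,-0.37,0],[0,0,0]],[[-0.67,-0.43,0],[0,0,0]],[[-0.76,-0.49,0],[0,0,0]],[[-0.86,-0.55,0],[0,0,0]],[[-0.95,-0.615,0],[0,0,0]]]' >/dev/null
python3 -m inch '[[[-0.1,-0.06,0],[0,0,0]],[[-0.19,-0.12,0],[0,0,0]],[[-0.29,-0.18,0],[0,0,0]],[[-0.38,-0.25,0],[0,0,0]],[[-0.48,-0.31,0],[0,0,0]],[[-0.57,-0.37,0],[0,0,0]],[[-0.67,-0.43,0],[0,0,0]],[[-0.76,-0.49,0],[0,0,0]],[[-0.86,-0.55,0],[0,0,0]],[[-0.95,-0.615,0],[0,0,0]]]' >/dev/null
python3 -m inch '[[[-0.1,-0.06,0],[0,0,0]],[[-0.19,-0.12,0],[0,0,0]],[[-0.29,-0.18,0],[0,0,0]],[[-0.38,-0.25,0],[0,0,0]],[[-0.48,-0.31,0],[0,0,0]],[[-0.57,-0.37,0],[0,0,0]],[[-0.67,-0.43,0],[0,0,0]],[[-0.76,-0.49,0],[0,0,0]],[[-0.86,-0.55,0],[0,0,0]],[[-0.95,-0.615,0],[0,0,0]]]' 
python3 to.py .4926 -.3033 .0235 1.492
```

```text
clock: 12.35
position: [0.6069, 0.0405, 0.108]
ee_rot: [0.614, 0.79, -0.0, 0.0]
ft_force: [0.7, 0.3, -2.3]
grip_width: 0.426
grasp_force: 48.1
clock: 15.35
position: [0.5204, -0.2163, 0.1073]
ee_rot: [0.614, 0.79, 0.0, 0.0]
ft_force: [0.3, -0.6, -0.9]
grip_width: 0.425
grasp_force: 48.1
15.35 [ 0.5204 -0.2163  0.1073] shift [-0.967 -0.606  1.048] turn [0.    0.    0.418] q7 0.4
```

```bash

python3 -m inch '[[[-0.11,-0.07,0],[0,0,0.05]],[[-0.23,-0.14,0.05],[0,0,0.1]],[[-0.34,-0.21,0.1],[0,0,0.16]],[[-0.45,-0.28,0.15],[0,0,0.22]],[[-0.56,-0.35,0.2],[0,0,0.28]],[[-0.67,-0.42,0.25],[0,0,0.34]],[[-0.78,-0.49,0.3],[0,0,0.38]],[[-0.88,-0.55,0.35],[0,0,0.4]],[[-0.95,-0.59,0.4],[0,0,0.415]],[[-0.97,-0.605,0.4],[0,0,0.418]]]' >/dev/null
python3 look.py w5
python3 - <<'E'
from h import *
im=cv2.imread("pics/w5.png")[:,:,::-1].copy();o=manip.get_obs()
m=mask(im,"green")
for a,p,l in blobs(m,30):
    q=np.argwhere(l)[:,::-1]; print(a,p,q.min(0),q.max(0))
E
python3 to.py .4926 -.3033 .0235 1.492
```

```text
16.35 pos [ 0.4923 -0.3035  0.0746] yaw 1.491
green 2021 [263. 197.] rect mm [ 488.3 -294.4] [44.  53.2] deg 85.6 56: [ 0.4835 -0.2747] 71: [ 0.4848 -0.2712]
green 697 [333. 223.] rect mm [ 519.1 -300. ] [37.8  8. ] deg 85.6 56: [ 0.5148 -0.2895] 71: [ 0.5131 -0.2847]
green 1076 [283. 245.] rect mm [ 488.8 -312.7] [ 9.9 41.4] deg 89.8 56: [ 0.4907 -0.2985] 71: [ 0.4913 -0.2929]
green 2892 [287. 300.] rect mm [ 487.9 -355.5] [57.8 56.6] deg 77.2 56: [ 0.4902 -0.3274] 71: [ 0.4909 -0.319 ]
brass 2779 [286. 315.] 56: [ 0.4893 -0.336 ] 71: [ 0.49   -0.3269]
2021 [262.96239485 197.20286987] [231 177] [326 251]
30 [340.13333333 189.93333333] [339 185] [341 196]
697 [332.92539455 223.03443329] [326 188] [340 251]
1076 [283.02881041 245.00743494] [248 235] [318 255]
2892 [286.78181189 299.79737206] [240 267] [333 350]
16.4 [ 0.4925 -0.3033  0.075 ] shift [-0.     0.002  0.644] turn [-0.001 -0.    -0.001] q7 0.24
```

View pics/w5.png

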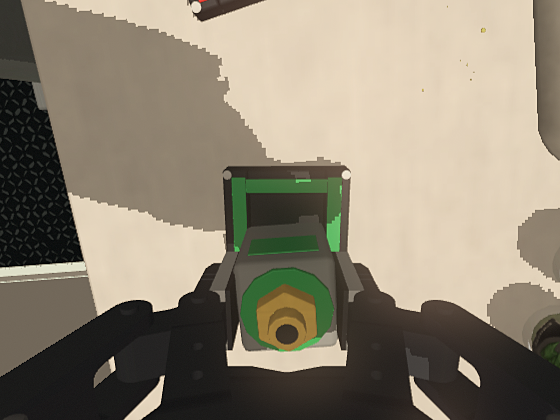

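```bash

python3 -m inch '[[[0,0,0.08],[0,0,0]],[[0,0,0.16],[0,0,0]],[[0,0,0.24],[0,0,0]],[[0,0,0.32],[0,0,0]],[[0,0,0.4],[0,0,0]],[[0,0,0.48],[0,0,0]],[[0,0,0.55],[0,0,0]],[[0,0,0.6],[0,0,0]],[[0,0,0.64],[0,0,0]],[[0,0,0.645],[0,0,0]]]'
```

```text
clock: 17.4
position: [0.4928, -0.3026, 0.0233]
ee_rot: [0.734, 0.679, -0.0, -0.0]
ft_force: [0.5, 0.1, 0.2]
grip_width: 0.42
grasp_force: 48.1
```

```bash

python3 -m inch '[[[0,0,0],[0,0,0]],[[0,0,0],[0,0,0]],[[0,0,0],[0,0,0]],[[0,0,-0.03],[0,0,0]],[[0,0,-0.12],[0,0,0]],[[0,0,-0.27],[0,0,0]],[[0,0,-0.45],[0,0,-0.05]],[[0,0,-0.63],[0,0,-0.15]],[[0,0,-0.82],[0,0,-0.28]],[[0,0,-1],[0,0,-0.41]]]' 1
python3 look.py w6
python3 -m inch '[[[0.08,0.08,-0.02],[0,0,-0.08]],[[0.18,0.1,-0.05],[0,0,-0.16]],[[0.28,0.14,-0.08],[0,0,-0.24]],[[0.4,0.2,-0.11],[0,0,-0.32]],[[0.5,0.25,-0.14],[0,0,-0.38]],[[0.6,0.3,-0.17],[0,0,-0.42]],[[0.7,0.35,-0.2],[0,0,-0.44]],[[0.8,0.4,-0.24],[0,0,-0.45]],[[0.9,0.45,-0.27],[0,0,-0.45]],[[1,0.5,-0.3],[0,0,-0.45]]]'
python3 to.py .588 .221 .026 1.82; python3 nest.py >/dev/null
python3 - <<'E'
from h import *
im=manip.camera("top");cv2.imwrite("pics/t2.png",cv2.resize(im[190:270,320:440],None,fx=5,fy=5)[:,:,::-1])
E
```

```text
clock: 18.4
position: [0.4932, -0.3028, 0.1057]
ee_rot: [0.614, 0.789, -0.0, 0.001]
ft_force: [0.6, -0.2, -0.0]
grip_width: 1.0
grasp_force: 0.0
18.4 pos [ 0.4932 -0.3028  0.1057] yaw 1.8186
red 540 [340.   2.] rect mm [ 488.1 -174.8] [61.7  3.6] deg 14.2 56: [ 0.4891 -0.1841] 71: [ 0.4881 -0.1884]
green 4510 [284. 213.] rect mm [ 491.7 -304.5] [64.2 62.1] deg 85.6 56: [ 0.4889 -0.2914] 71: [ 0.488  -0.2873]
green 278 [292. 196.] rect mm [ 493.9 -289.8] [28.4  4.4] deg 0.6 56: [ 0.4906 -0.2815] 71: [ 0.4896 -0.2782]
brass 947 [285. 235.] 56: [ 0.4924 -0.3041] 71: [ 0.4911 -0.299 ]
clock: 19.45
position: [0.5126, -0.2148, 0.128]
ee_rot: [0.468, 0.884, -0.0, 0.0]
ft_force: [0.0, 0.3, -0.2]
grip_width: 1.002
grasp_force: 0.0
19.45 [ 0.5126 -0.2148  0.128 ] shift [3.978 3.838 1.274] turn [0.    0.    0.442] q7 0.75
```

View pics/w6.png

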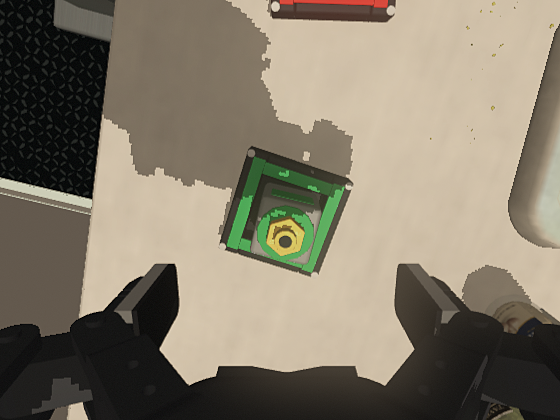

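```bash

python3 -m inch '[[[0.1,0.1,-0.03],[0,0,0]],[[0.2,0.19,-0.06],[0,0,0]],[[0.3,0.29,-0.09],[0,0,0]],[[0.4,0.38,-0.12],[0,0,0]],[[0.5,0.48,-0.15],[0,0,0]],[[0.6,0.58,-0.18],[0,0,0]],[[0.7,0.67,-0.21],[0,0,0]],[[0.8,0.77,-0.24],[0,0,0]],[[0.9,0.86,-0.27],[0,0,0]],[[1,0.96,-0.3],[0,0,0]]]' >/dev/null
python3 -m inch '[[[0.1,0.1,-0.03],[0,0,0]],[[0.2,0.19,-0.06],[0,0,0]],[[0.3,0.29,-0.09],[0,0,0]],[[0.4,0.38,-0.12],[0,0,0]],[[0.5,0.48,-0.15],[0,0,0]],[[0.6,0.58,-0.18],[0,0,0]],[[0.7,0.67,-0.21],[0,0,0]],[[0.8,0.77,-0.24],[0,0,0]],[[0.9,0.86,-0.27],[0,0,0]],[[1,0.96,-0.3],[0,0,0]]]' >/dev/null
python3 -m inch '[[[0.1,0.1,0],[0,0,0]],[[0.2,0.19,0],[0,0,0]],[[0.3,0.29,0],[0,0,0]],[[0.4,0.38,0],[0,0,0]],[[0.5,0.48,0],[0,0,0]],[[0.6,0.58,0],[0,0,0]],[[0.7,0.67,0],[0,0,0]],[[0.8,0.77,0],[0,0,0]],[[0.9,0.86,0],[0,0,0]],[[1,0.96,0],[0,0,0]]]' >/dev/null
python3 -m inch '[[[0.11,0.11,0],[0,0,0.05]],[[0.22,0.21,0],[0,0,0.1]],[[0.33,0.32,0],[0,0,0.16]],[[0.44,0.43,0],[0,0,0.22]],[[0.55,0.53,0],[0,0,0.28]],[[0.66,0.63,0],[0,0,0.34]],[[0.77,0.74,0],[0,0,0.38]],[[0.87,0.84,0],[0,0,0.41]],[[0.95,0.92,0],[0,0,0.44]],[[0.98,0.96,0],[0,0,0.44]]]'
python3 look.py w7; python3 to.py .588 .221 .026 1.82
```

```text
clock: 23.5
position: [0.5873, 0.2222, 0.1756]
ee_rot: [0.613, 0.79, 0.0, -0.0]
ft_force: [0.2, 1.0, -0.1]
grip_width: 1.001
grasp_force: 0.0
23.5 pos [0.5873 0.2222 0.1756] yaw 1.8231
red 144 [289. 177.] 56: [0.5839 0.2419] 71: [0.5831 0.2444]
red 796 [288. 203.] rect mm [591.1 211.8] [37.7 36.2] deg 14.5 56: [0.588  0.2226] 71: [0.587  0.2262]
brass 375 [258. 101.] 56: [0.5498 0.2883] 71: [0.551  0.2881]
brass 527 [288. 206.] 56: [0.5885 0.2201] 71: [0.5875 0.2238]
brass 2834 [ 42. 272.] 56: [0.4152 0.1198] 71: [0.4241 0.1293]
brass 386 [288. 292.] 56: [0.6062 0.1515] 71: [0.6042 0.1592]
brass 142 [286. 335.] 56: [0.6151 0.1134] 71: [0.6126 0.1233]
23.55 [0.5874 0.2222 0.1756] shift [-0.018  0.004  1.87 ] turn [-0.    -0.001  0.005] q7 -0.4
```

```bash

python3 -m inch '[[[0,0,0.1],[0,0,0]],[[0,0,0.2],[0,0,0]],[[0,0,0.3],[0,0,0]],[[0,0,0.4],[0,0,0]],[[0,0,0.5],[0,0,0]],[[0,0,0.6],[0,0,0]],[[0,0,0.7],[0,0,0]],[[0,0,0.8],[0,0,0]],[[0,0,0.9],[0,0,0]],[[0,0,1],[0,0,0]]]' >/dev/null
python3 -m inch '[[[0,0,0.1],[0,0,0]],[[0,0,0.2],[0,0,0]],[[0,0,0.3],[0,0,0]],[[0,0,0.4],[0,0,0]],[[0,0,0.5],[0,0,0]],[[0,0,0.6],[0,0,0]],[[0,0,0.7],[0,0,0]],[[0,0,0.79],[0,0,0]],[[0,0,0.84],[0,0,0]],[[0,0,0.85],[0,0,0]]]'
python3 -m inch '[[[0,0,0],[0,0,0]],[[0,0,0],[0,0,0]],[[0,0,0],[0,0,0]],[[0,0,0],[0,0,0]],[[0,0,0],[0,0,0]],[[0,0,0],[0,0,0]],[[0,0,0],[0,0,0]],[[0,0,0],[0,0,0]],[[0,0,0],[0,0,0]],[[0,0,0],[0,0,0]]]' 0 50
python3 to.py .4818 -.1427 .0235 1.795
```

```text
clock: 25.55
position: [0.5873, 0.2205, 0.0271]
ee_rot: [0.613, 0.79, -0.0, -0.0]
ft_force: [0.0, 0.1, -0.6]
grip_width: 0.997
grasp_force: 0.0
clock: 26.55
position: [0.588, 0.2209, 0.0282]
ee_rot: [0.613, 0.79, 0.001, 0.0]
ft_force: [2.3, 1.3, 5.5]
grip_width: 0.412
grasp_force: 51.7
26.55 [0.588  0.2209 0.0282] shift [-4.072 -2.416  0.055] turn [ 0.002 -0.     0.035] q7 -0.47
```

```bash

python3 -m inch '[[[0,0,-0.06],[0,0,0]],[[0,0,-0.15],[0,0,0]],[[0,0,-0.25],[0,0,0]],[[0,0,-0.35],[0,0,0]],[[0,0,-0.46],[0,0,0]],[[0,0,-0.57],[0,0,0]],[[0,0,-0.68],[0,0,0]],[[0,0,-0.79],[0,0,0]],[[0,0,-0.9],[0,0,0]],[[-0.05,-0.03,-1],[0,0,0]]]'
python3 -m inch '[[[-0.1,-0.06,-0.1],[0,0,0]],[[-0.2,-0.12,-0.2],[0,0,0]],[[-0.3,-0.18,-0.28],[0,0,0]],[[-0.4,-0.24,-0.33],[0,0,0]],[[-0.5,-0.3,-0.37],[0,0,0]],[[-0.6,-0.36,-0.39],[0,0,0]],[[-0.7,-0.42,-0.4],[0,0,0]],[[-0.8,-0.48,-0.4],[0,0,0]],[[-0.9,-0.54,-0.4],[0,0,0]],[[-1,-0.6,-0.4],[0,0,0]]]' >/dev/null
python3 -m inch '[[[-0.1,-0.06,0],[0,0,0]],[[-0.2,-0.12,0],[0,0,0]],[[-0.3,-0.18,0],[0,0,0]],[[-0.4,-0.24,0],[0,0,0]],[[-0.5,-0.3,0],[0,0,0]],[[-0.6,-0.36,0],[0,0,0]],[[-0.7,-0.42,0],[0,0,0]],[[-0.8,-0.48,0],[0,0,0]],[[-0.9,-0.54,0],[0,0,0]],[[-1,-0.6,0],[0,0,0]]]' >/dev/null
python3 -m inch '[[[-0.1,-0.06,0],[0,0,0]],[[-0.2,-0.12,0],[0,0,0]],[[-0.3,-0.18,0],[0,0,0]],[[-0.4,-0.24,0],[0,0,0]],[[-0.5,-0.3,0],[0,0,0]],[[-0.6,-0.36,0],[0,0,0]],[[-0.7,-0.42,0],[0,0,0]],[[-0.8,-0.48,0],[0,0,0]],[[-0.9,-0.54,0],[0,0,0]],[[-1,-0.6,0],[0,0,0]]]'
python3 look.py w8;python3 nest.py >/dev/null; python3 to.py .4818 -.1427 .0235 1.795
```

```text
clock: 27.55
position: [0.5861, 0.2167, 0.1085]
ee_rot: [0.613, 0.79, 0.0, -0.0]
ft_force: [0.2, -0.6, -1.7]
grip_width: 0.414
grasp_force: 51.1
clock: 30.55
position: [0.5062, -0.0529, 0.1397]
ee_rot: [0.613, 0.79, -0.0, 0.0]
ft_force: [-0.9, -0.1, -1.7]
grip_width: 0.413
grasp_force: 51.1
30.55 pos [ 0.5062 -0.0529  0.1397] yaw 1.8223
red 1033 [287. 239.] rect mm [513.4 -81.6] [55.2 12.3] deg 14.4 56: [ 0.5103 -0.068 ] 71: [ 0.5089 -0.0628]
red 345 [196. 274.] rect mm [ 454.6 -129.7] [15.7 24.9] deg 10.4 56: [ 0.4568 -0.1075] 71: [ 0.459  -0.0997]
red 2994 [286. 295.] rect mm [ 527.3 -135.7] [75.8 74.3] deg 14.4 56: [ 0.5198 -0.1073] 71: [ 0.5178 -0.0995]
brass 3137 [161.  52.] 56: [0.4108 0.025 ] 71: [0.416 0.024]
brass 341 [501.  52.] 56: [0.6014 0.0743] 71: [0.594  0.0701]
brass 2741 [286. 309.] 56: [ 0.5224 -0.1182] 71: [ 0.5203 -0.1096]
30.6 [ 0.5058 -0.0546  0.1396] shift [-0.991 -0.562  1.452] turn [-0.001  0.001  0.032] q7 0.15
```

```bash

python3 -m inch '[[[-0.12,-0.07,0.02],[0,0,0]],[[-0.24,-0.14,0.06],[0,0,0]],[[-0.36,-0.21,0.12],[0,0,0.01]],[[-0.48,-0.28,0.2],[0,0,0.01]],[[-0.6,-0.35,0.3],[0,0,0.02]],[[-0.72,-0.42,0.4],[0,0,0.02]],[[-0.83,-0.48,0.5],[0,0,0.03]],[[-0.92,-0.53,0.6],[0,0,0.03]],[[-0.98,-0.56,0.7],[0,0,0.03]],[[-1,-0.57,0.8],[0,0,0.03]]]' >/dev/null
python3 look.py w9; python3 to.py .4818 -.1427 .0235 1.795
```

```text
31.6 pos [ 0.482  -0.1416  0.075 ] yaw 1.7981
red 3076 [283. 202.] rect mm [ 479.  -133.8] [62.1 43.5] deg 12.8 56: [ 0.4746 -0.1167] 71: [ 0.4739 -0.1131]
red 1079 [287. 239.] rect mm [ 483.2 -147.4] [41.7  9.7] deg 11.6 56: [ 0.4802 -0.1341] 71: [ 0.479  -0.1289]
red 3007 [286. 294.] rect mm [ 492.3 -188.5] [57.8 56.7] deg 13.0 56: [ 0.4864 -0.1623] 71: [ 0.4846 -0.1544]
brass 2748 [286. 309.] 56: [ 0.4881 -0.1701] 71: [ 0.4861 -0.1615]
31.65 [ 0.4813 -0.1413  0.0738] shift [-0.019  0.003  0.629] turn [-0.002 -0.001  0.004] q7 0.28
```

View pics/w9.png

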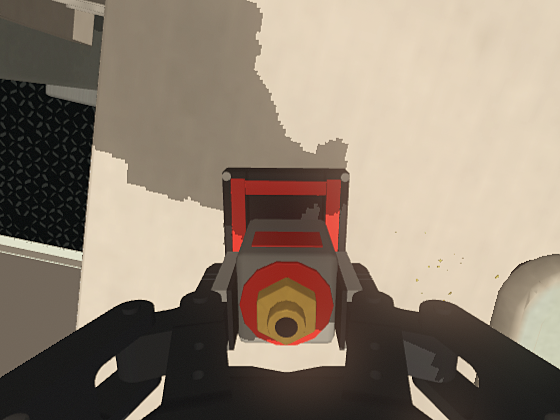

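```bash

python3 -m inch '[[[-0.01,0,0.08],[0,0,0]],[[-0.01,0,0.16],[0,0,0]],[[-0.015,0,0.24],[0,0,0]],[[-0.015,0,0.32],[0,0,0]],[[-0.015,0,0.4],[0,0,0]],[[-0.015,0,0.48],[0,0,0]],[[-0.015,0,0.54],[0,0,0]],[[-0.015,0,0.59],[0,0,0]],[[-0.015,0,0.62],[0,0,0]],[[-0.015,0,0.625],[0,0,0]]]'
```

```text
clock: 32.65
position: [0.4823, -0.1421, 0.0255]
ee_rot: [0.622, 0.783, -0.0, -0.0]
ft_force: [-0.4, 0.1, -1.9]
grip_width: 0.413
grasp_force: 51.1
```

```bash

python3 -m inch '[[[0,0,0.003],[0,0,0]],[[0,0,0.006],[0,0,0]],[[0,0,0.01],[0,0,0]],[[0,0,0.013],[0,0,0]],[[0,0,0.016],[0,0,0]],[[0,0,0.02],[0,0,0]],[[0,0,0.022],[0,0,0]],[[0,0,0.022],[0,0,0]],[[0,0,0.022],[0,0,0]],[[0,0,0.022],[0,0,0]]]'
python3 -m inch '[[[0,0,0],[0,0,0]],[[0,0,0],[0,0,0]],[[0,0,0],[0,0,0]],[[0,0,-0.03],[0,0,0]],[[0,0,-0.12],[0,0,0]],[[0,0,-0.27],[0,0,0]],[[0,0,-0.45],[0,0,0]],[[0,0,-0.63],[0,0,0]],[[0,0,-0.82],[0,0,0]],[[0,0,-1],[0,0,0]]]' 1
python3 look.py w10
python3 -m inch '[[[0.1,0.07,-0.03],[0,0,0]],[[0.2,0.14,-0.06],[0,0,0]],[[0.3,0.21,-0.09],[0,0,0]],[[0.4,0.28,-0.12],[0,0,0]],[[0.5,0.35,-0.15],[0,0,0]],[[0.6,0.42,-0.18],[0,0,0]],[[0.7,0.49,-0.21],[0,0,0]],[[0.8,0.56,-0.24],[0,0,0]],[[0.9,0.63,-0.27],[0,0,0]],[[1,0.7,-0.3],[0,0,0]]]' >/dev/null
python3 -m inch '[[[0.1,0.07,-0.03],[0,0,0]],[[0.2,0.14,-0.06],[0,0,0]],[[0.3,0.21,-0.09],[0,0,0]],[[0.4,0.28,-0.12],[0,0,0]],[[0.5,0.35,-0.15],[0,0,0]],[[0.6,0.42,-0.18],[0,0,0]],[[0.7,0.49,-0.21],[0,0,0]],[[0.8,0.56,-0.24],[0,0,0]],[[0.9,0.63,-0.27],[0,0,0]],[[1,0.7,-0.3],[0,0,0]]]' >/dev/null
python3 -m inch '[[[0.1,0.07,0],[0,0,0]],[[0.2,0.14,0],[0,0,-0.01]],[[0.3,0.21,0],[0,0,-0.01]],[[0.4,0.28,0],[0,0,-0.02]],[[0.5,0.35,0],[0,0,-0.02]],[[0.6,0.42,0],[0,0,-0.03]],[[0.7,0.49,0],[0,0,-0.03]],[[0.8,0.56,0],[0,0,-0.03]],[[0.9,0.63,0],[0,0,-0.03]],[[1,0.7,0],[0,0,-0.03]]]'
python3 look.py w11; python3 to.py .6055 .1543 .04 1.82
python3 - <<'E'
import cv2,numpy as np
a=cv2.imread("pics/w10.png")[60:300,160:400];b=cv2.imread("pics/w11.png")[40:280,190:390]
cv2.imwrite("pics/cc.png",np.hstack([cv2.resize(a,(340,340)),cv2.resize(b,(450,540))[:340]]) if 0 else np.hstack([cv2.resize(a,(300,540)),cv2.resize(b,(450,540))]))
E
```

```text
clock: 33.65
position: [0.4824, -0.1422, 0.024]
ee_rot: [0.622, 0.783, -0.0, 0.0]
ft_force: [0.5, -0.2, -2.4]
grip_width: 0.409
grasp_force: 51.1
clock: 34.65
position: [0.4826, -0.1422, 0.1057]
ee_rot: [0.622, 0.783, 0.0, 0.0]
ft_force: [-0.0, -0.3, 0.2]
grip_width: 0.995
grasp_force: 0.0
34.65 pos [ 0.4826 -0.1422  0.1057] yaw 1.7986
red 4964 [284. 214.] rect mm [ 481.2 -143.9] [62.3 64.1] deg 12.3 56: [ 0.4788 -0.1315] 71: [ 0.4779 -0.1273]
red 303 [287. 192.] rect mm [ 479.1 -127.2] [28.  4.] deg 13.0 56: [ 0.4772 -0.1192] 71: [ 0.4764 -0.116 ]
brass 935 [286. 232.] 56: [ 0.4819 -0.1414] 71: [ 0.4808 -0.1365]
clock: 37.7
position: [0.5922, 0.1304, 0.1519]
ee_rot: [0.613, 0.79, -0.0, 0.0]
ft_force: [-0.7, 0.3, 0.6]
grip_width: 1.0
grasp_force: 0.0
37.7 pos [0.5922 0.1304 0.1519] yaw 1.8222
red 139 [ 76. 416.] 56: [ 0.4704 -0.0775] 71: [ 0.477  -0.0604]
brass 230 [314.  78.] 56: [0.5869 0.218 ] 71: [0.5861 0.2165]
brass 4983 [ 27. 202.] 56: [0.4198 0.093 ] 71: [0.4296 0.0993]
brass 546 [316. 184.] 56: [0.6062 0.1534] 71: [0.6042 0.1559]
brass 160 [309. 257.] 56: [0.6155 0.1019] 71: [0.6129 0.1076]
37.75 [0.5923 0.1322 0.152 ] shift [0.225 0.229 1.4  ] turn [ 0.001 -0.001  0.005] q7 -0.25
```

View pics/cc.png

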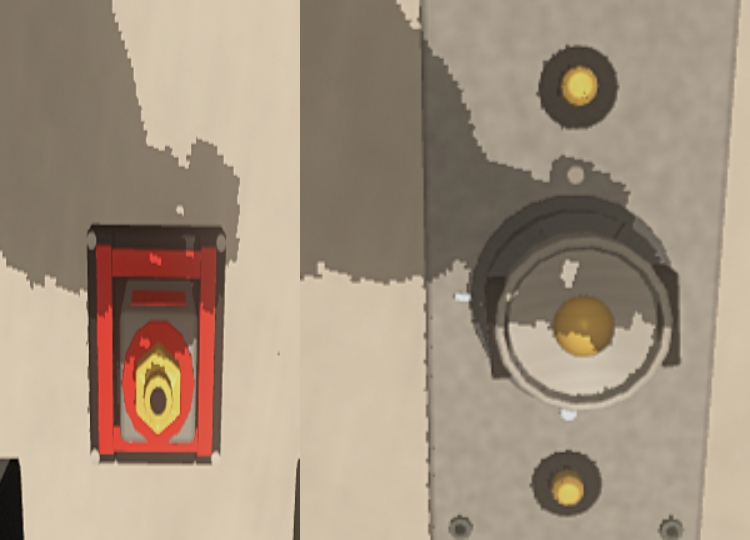

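```bash
python3 - <<'E'
from h import *
o=manip.get_obs()
P=lambda u,v,z:plane("wrist",((u-300)/2.25+190,v/2.25+40),z,o)[:2]
for z in(.052,.0625):
    a,b=P(495,327,z),P(672,315,z);d=b-a;print(z,np.round(a,4),np.round(b,4),np.arctan2(d[1],d[0]),(a+b)/2,np.hypot(*d))
print(P(583,325,.061))
a,b=P(580,88,.02),P(568,490,.02);d=a-b;print((a+b)/2,np.hypot(*d),np.arctan2(-d[0],d[1]))
E
python3 to.py .6055 .1543 .04 1.86
```

```text
0.052 [0.5813 0.1474] [0.6321 0.1643] 0.3216075087113731 [0.60668925 0.15587423] 0.05358437934020273
0.0625 [0.581  0.1495] [0.6297 0.1657] 0.321607508711373 [0.60533652 0.15759213] 0.05126237314138507
[0.60575458 0.15618515]
[0.60582186 0.15616699] 0.13747410018434736 0.241405433050365
37.75 [0.5923 0.1322 0.152 ] shift [0.225 0.229 1.4  ] turn [ 0.001 -0.001 -0.046] q7 -0.25
```

```bash

python3 -m inch '[[[0.04,0.04,0.05],[0,0,-0.01]],[[0.09,0.09,0.12],[0,0,-0.03]],[[0.14,0.14,0.2],[0,0,-0.05]],[[0.18,0.18,0.3],[0,0,-0.07]],[[0.21,0.21,0.4],[0,0,-0.08]],[[0.23,0.23,0.5],[0,0,-0.09]],[[0.23,0.23,0.6],[0,0,-0.09]],[[0.23,0.23,0.7],[0,0,-0.09]],[[0.23,0.23,0.77],[0,0,-0.09]],[[0.23,0.23,0.8],[0,0,-0.09]]]' 0.9
python3 look.py w12;  python3 to.py .6055 .1543 .04 1.89
```

```text
clock: 38.75
position: [0.6048, 0.1517, 0.0872]
ee_rot: [0.585, 0.811, -0.0, -0.0]
ft_force: [0.1, -0.3, -0.2]
grip_width: 0.897
grasp_force: 0.0
38.75 pos [0.6048 0.1517 0.0872] yaw 1.8926
brass 362 [299. 101.] 56: [0.5879 0.2206] 71: [0.5876 0.22  ]
brass 977 [290. 245.] 56: [0.6061 0.1524] 71: [0.6042 0.1577]
brass 286 [281. 318.] 56: [0.6148 0.1109] 71: [0.6121 0.1199]
38.8 [0.6048 0.1517 0.0872] shift [0.028 0.018 0.59 ] turn [-0.001  0.     0.003] q7 -0.25
```

View pics/w12.png

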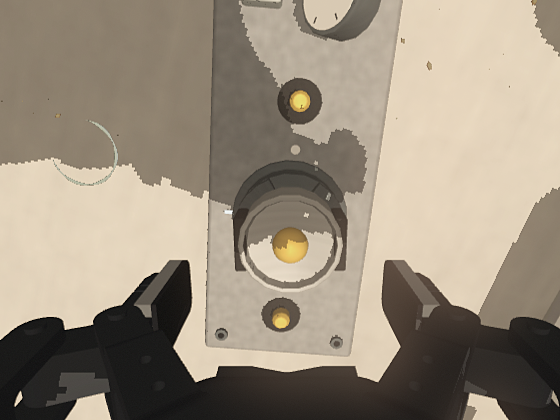

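```bash

python3 -m inch '[[[0.01,0.01,0.04],[0,0,0]],[[0.02,0.01,0.1],[0,0,0]],[[0.03,0.015,0.18],[0,0,0]],[[0.03,0.015,0.26],[0,0,0]],[[0.03,0.015,0.34],[0,0,0]],[[0.03,0.015,0.42],[0,0,0]],[[0.03,0.015,0.5],[0,0,0]],[[0.03,0.015,0.56],[0,0,0]],[[0.03,0.015,0.585],[0,0,0]],[[0.03,0.015,0.585],[0,0,0]]]'
python3 look.py w13;  python3 to.py .6055 .1543 .04 1.89
```

```text
clock: 39.8
position: [0.6054, 0.1546, 0.0409]
ee_rot: [0.585, 0.811, -0.0, -0.0]
ft_force: [-0.1, -0.8, -0.1]
grip_width: 0.9
grasp_force: 0.0
39.8 pos [0.6054 0.1546 0.0409] yaw 1.8929
brass 580 [300. 104.] 56: [0.5878 0.2209] 71: [0.5874 0.2204]
brass 1774 [287. 295.] 56: [0.6064 0.1516] 71: [0.6038 0.1593]
brass 277 [277. 364.] 56: [0.6124 0.1208] 71: [0.609  0.1321]
39.85 [0.6055 0.1547 0.0412] shift [-0.004 -0.002  0.015] turn [0.    0.    0.004] q7 -0.28
```

```bash

python3 -m inch '[[[0,0,0],[0,0,0]],[[0,0,0],[0,0,0]],[[0,0,0],[0,0,0]],[[0,0,0],[0,0,0]],[[0,0,0],[0,0,0]],[[0,0,0],[0,0,0]],[[0,0,0],[0,0,0]],[[0,0,0],[0,0,0]],[[0,0,0],[0,0,0]],[[0,0,0],[0,0,0]]]' 0 35
python3 look.py w14;  python3 to.py .6055 .1543 .04 3.39
```

```text
clock: 40.85
position: [0.6058, 0.1548, 0.0416]
ee_rot: [0.585, 0.811, 0.0, 0.0]
ft_force: [-0.7, 0.2, 5.2]
grip_width: 0.646
grasp_force: 37.4
40.85 pos [0.6058 0.1548 0.0416] yaw 1.8929
brass 571 [299. 104.] 56: [0.5879 0.221 ] 71: [0.5875 0.2205]
brass 1751 [286. 294.] 56: [0.6064 0.1517] 71: [0.6039 0.1594]
brass 291 [276. 363.] 56: [0.6125 0.1205] 71: [0.6093 0.1318]
40.9 [0.6058 0.1548 0.0416] shift [-0.004 -0.006  0.02 ] turn [ 1.000e-03  1.000e-03 -1.906e+00] q7 -0.28
```

```bash

python3 -m inch '[[[0,0,-0.005],[0,0,-0.02]],[[0,0,-0.008],[0,0,-0.08]],[[0,0,-0.01],[0,0,-0.17]],[[0,0,-0.01],[0,0,-0.28]],[[0,0,-0.01],[0,0,-0.39]],[[0,0,-0.01],[0,0,-0.5]],[[0,0,-0.01],[0,0,-0.61]],[[0,0,-0.01],[0,0,-0.72]],[[0,0,-0.01],[0,0,-0.83]],[[0,0,-0.01],[0,0,-0.94]]]'
python3 look.py w15;  python3 to.py .6058 .1548 .0424 3.39
```

```text
clock: 41.9
position: [0.6053, 0.1545, 0.0417]
ee_rot: [0.25, 0.968, -0.0, -0.0]
ft_force: [-0.5, -0.3, 1.6]
grip_width: 0.646
grasp_force: 37.1
41.9 pos [0.6053 0.1545 0.0417] yaw 2.6352
red 105 [542.  76.] 56: [0.5788 0.2664] 71: [0.5752 0.257 ]
brass 109 [503.   3.] 56: [0.5518 0.2626] 71: [0.5514 0.2537]
brass 589 [396. 153.] 56: [0.5787 0.2134] 71: [0.5751 0.2102]
brass 1743 [286. 294.] 56: [0.6078 0.1529] 71: [0.6008 0.1569]
41.95 [0.6053 0.1545 0.0417] shift [-0.003  0.007 -0.009] turn [-0.    -0.001 -0.955] q7 0.4
```

Ball still at pixel (286,294), forces low. Second half of the turn.

```bash

python3 -m inch '[[[0,0,0],[0,0,-0.06]],[[0,0,0],[0,0,-0.15]],[[0,0,0],[0,0,-0.26]],[[0,0,0],[0,0,-0.37]],[[0,0,0],[0,0,-0.48]],[[0,0,0],[0,0,-0.59]],[[0,0,0],[0,0,-0.7]],[[0,0,0],[0,0,-0.81]],[[0,0,0],[0,0,-0.91]],[[0,0,0],[0,0,-0.955]]]'
python3 look.py w16;  python3 to.py .6058 .1548 .0424 3.39
```

```text
clock: 42.95
position: [0.6053, 0.1545, 0.0417]
ee_rot: [-0.12, 0.993, -0.0, -0.0]
ft_force: [-0.1, 0.9, 1.8]
grip_width: 0.649
grasp_force: 37.2
42.95 pos [0.6053 0.1545 0.0417] yaw -2.9004
brass 553 [145. 248.] 56: [0.6023 0.0991] 71: [0.5952 0.1038]
brass 543 [425. 248.] 56: [0.5772 0.2015] 71: [0.573  0.1942]
brass 310 [504. 274.] 56: [0.5801 0.2346] 71: [0.5756 0.2234]
brass 1751 [286. 294.] 56: [0.6082 0.1554] 71: [0.6003 0.1534]
43.0 [0.6053 0.1545 0.0417] shift [-0.007  0.002 -0.009] turn [ 0.    -0.001 -0.008] q7 1.08
```

```bash

python3 -m inch '[[[0,0,-0.003],[0,0,0]],[[0,0,-0.01],[0,0,0]],[[0,0,-0.018],[0,0,0]],[[0,0,-0.027],[0,0,0]],[[0,0,-0.036],[0,0,0]],[[0,0,-0.045],[0,0,0]],[[0,0,-0.054],[0,0,0]],[[0,0,-0.063],[0,0,0]],[[0,0,-0.07],[0,0,0]],[[0,0,-0.075],[0,0,0]]]'
python3 look.py w17
```

```text
clock: 44.0
position: [0.6055, 0.1546, 0.048]
ee_rot: [-0.12, 0.993, -0.0, 0.0]
ft_force: [0.2, 0.1, -1.1]
grip_width: 0.648
grasp_force: 37.2
44.0 pos [0.6055 0.1546 0.048 ] yaw -2.902
brass 517 [150. 244.] 56: [0.603  0.0987] 71: [0.5962 0.1032]
brass 505 [420. 243.] 56: [0.5776 0.2023] 71: [0.5735 0.1953]
brass 263 [496. 269.] 56: [0.5806 0.2356] 71: [0.5762 0.2248]
brass 1749 [286. 294.] 56: [0.6116 0.1563] 71: [0.6037 0.1544]
```

```bash

python3 -m inch '[[[0,0,-0.01],[0,0,0]],[[0,0,-0.04],[0,0,0]],[[0,0,-0.09],[0,0,0]],[[0,0,-0.15],[0,0,0]],[[0,0,-0.22],[0,0,0]],[[0,0,-0.29],[0,0,0]],[[0,0,-0.36],[0,0,0]],[[0,0,-0.43],[0,0,0]],[[0,0,-0.5],[0,0,0]],[[0,0,-0.57],[0,0,0]]]' >/dev/null
python3 -m inch '[[[0,0,-0.07],[0,0,0]],[[0,0,-0.14],[0,0,0]],[[0,0,-0.21],[0,0,0]],[[0,0,-0.28],[0,0,0]],[[0,0,-0.35],[0,0,0]],[[0,0,-0.42],[0,0,0]],[[0,0,-0.49],[0,0,0]],[[0,0,-0.55],[0,0,0]],[[0,0,-0.59],[0,0,0]],[[0,0,-0.6],[0,0,0]]]' >/dev/null
python3 -m inch '[[[0,0,0],[0,0,0]],[[0,0,0],[0,0,0]],[[0,0,0],[0,0,0]],[[0,0,0],[0,0,0]],[[0,0,0],[0,0,0]],[[0,0,0],[0,0,0]],[[0,0,0],[0,0,0]],[[0,0,0],[0,0,0]],[[0,0,0],[0,0,0]],[[0,0,0],[0,0,0]]]'
python3 look.py w18
python3 - <<'E'
import cv2
from workcell import manip
cv2.imwrite("pics/s2.png",cv2.resize(manip.camera("scene")[130:290,150:400],None,fx=3,fy=3)[:,:,::-1])
E
```

```text
clock: 47.05
position: [0.6055, 0.1547, 0.1415]
ee_rot: [-0.12, 0.993, -0.0, 0.0]
ft_force: [0.3, 0.3, -1.5]
grip_width: 0.648
grasp_force: 37.2
47.05 pos [0.6055 0.1547 0.1415] yaw -2.902
brass 401 [484. 169.] 56: [0.5455 0.2687] 71: [0.5453 0.2602]
brass 221 [194. 201.] 56: [0.6097 0.0943] 71: [0.6052 0.0973]
brass 212 [377. 201.] 56: [0.5815 0.2093] 71: [0.5789 0.2047]
brass 1750 [286. 294.] 56: [0.6604 0.1683] 71: [0.6526 0.1664]
brass 126 [ 56. 321.] 56: [0.7202 0.0141] 71: [0.7084 0.0223]
brass 437 [  8. 347.] 56: [ 0.7495 -0.0181] 71: [ 0.7358 -0.0077]
brass 200 [ 68. 380.] 56: [0.7677 0.0268] 71: [0.7528 0.0342]
```

View pics/w18.png

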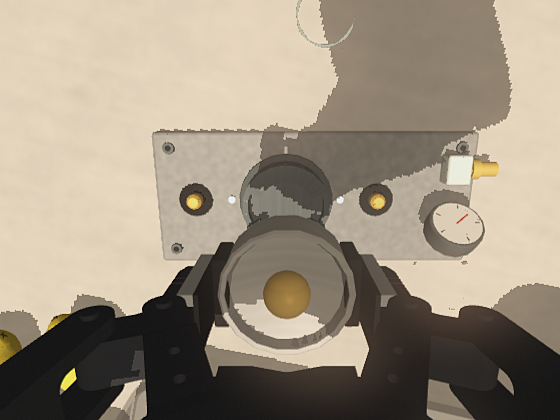

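The cup is held clear of its collar at about 10 cm, with the ball central at (286,294) and the empty collar at (287,195). Everything is still, so I am handing in.

```bash
python3 -c "
from workcell import manip
print(manip.hand_in())"
```

```text
the job is handed in; nothing more can be done
None
```

The job is handed in at 47 s: both housings are seated in the nests of their colours, and the gripper is holding the unlocked cup still and level about 10 cm above its collar, with the ball still in the middle of the dish.

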